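# Zero the counting scale and set it to count

## Robot

A 6-joint arm with a two-finger parallel gripper is mounted at the origin on the work surface. World frame = base frame: x ahead of the robot, y to its left, z up, the work surface at z = 0. Lengths are in mm, angles in rad, forces in N, time in s.
With the tool pointing down it reaches from about 275 to 750 mm from the base axis. Payload 10.2 kg.
Tool frame: the origin (TCP) lies at the very end of the fingers, on their centre line; the grasp point (between the pads) lies 19 mm behind it; z points along the fingers, y is the line along which they close (so a half turn about z gives the same grasp; the last joint's range is limited). The gripper opens to 85 mm and grips with 20 to 120 N. Pads are 22 mm wide; open, the fingers measure 114 mm over their backs; the gripper's body (76 mm by 85 mm) begins 54 mm behind the grasp point. The pads swing forward as they close: fully open they stand 13 mm farther back than shut.
Start: joints at [-0.223, 0.313, 1.498, -0, 1.331, -0.223], TCP at [525.006, -0.013, 195.794] pointing down, gripper open.
Joint ranges: [-2.94, 2.94], [-0.97, 2.17], [0.19, 2.56], [-1.23, 4.37], [0.02, 3.11], [-2.88, 2.88]. Speed limits (rad/s): [2.39, 2.39, 3.01, 3.14, 3.14, 3.14].

## Interface

Orientations are given as a unit quaternion [w, x, y, z].
In Python, from rig import * gives the robot as it stands. The module is installed in compiled form; this text tells all that it offers.
- The arm moves only by the shell command python3 -m crank 'ROWS' [FORCE]. ROWS is JSON, a list that holds one entry, the list of rows, each a list of 7 numbers: the shift along the tool's x, y, z in units of 25 mm (1.0 is 25 mm), then the turn, a rotation vector about the tool's x, y, z in units of 8 degrees (1.0 is 8 degrees), then the finger opening in mm, from 0 to 85.4. A call has exactly 8 rows; each row shifts and turns the commanded pose from where the row before left it, along the tool's axes as they then stand; what a row does not reach is not made up. A row lasts 1/10 s, in which the tool goes at most 50 mm and 8.59 degrees, less where a joint would pass 70% of its speed; a pose out of reach is approached as far as the arm can. A call is refused whole if a number of a shift passes 1 or a number of a turn 1, either way. A call with a gripper value outside its range is refused whole. The fingers move at their own pace and stop on an object; FORCE is the grip in N (left out, the last holds). Time passes only in rows, so rows that do not move let the fingers close, or fill a call up. It gives the time, the measured TCP pose, the force, the opening and the grip force at its end, in the units of the state.
- sense(): the state, without advancing time (a new reading comes with each control period).
- capture(name): name is "scene" or "side" or "wrist"; returns the picture (384x512x3 uint8, blue, green, red); there is no depth.
- camera_model(name): a dict with "fx", "fy", "cx", "cy" (pixels), "k1" (the pictures are not rectified: a ray, as slopes to the right and down, at radius r is drawn at 1 + k1 r^2 times it, then the intrinsics apply), "world_from_camera" (4x4, takes a point from camera to world coordinates); the wrist camera has in their place "T_tool_cam" (4x4, takes a point from camera to tool coordinates, whose origin is the TCP and whose axes are the flange's). Camera axes: x right, y up, looking along -z (the intrinsics and any distortion apply to the point x, -y, -z); pixel columns grow to the right and rows downward; lengths in mm; the calibration is good to about 2 mm. A picture is of the moment at which its call begins: read the wrist's pose just before it. camera_model takes no time and is no camera call.
- finish_job(): hands the job in; it is judged then, once.
The state is a dict: "time_s": time; "joints": joint angles; "dq": joint speeds; "tau": joint torques, N m; "eef_pos": TCP position; "ee_rot": TCP orientation; "force": force on the tool from outside, world axes, zero at the start; "wrist_torque": the same for the moment, N m; "grip_width": opening from 0.0 (shut) to 1.0 (fully open); "grip_force": force on a finger pad.
Only numpy, scipy, OpenCV 4.12 (cv2) and the standard library are available. Lean on these libraries where they do the work, as an engineer would, in place of code of your own. Each camera call takes 0.05 s, during which the arm holds its last target. There are 200 camera calls.

## Task

The empty pot is standing on the counting scale's pan: with closed fingertips press the long bar key gently all the way in to zero the scale and let it come up again, then gently press the round key fully in so that it stays in, and draw back. Leave the two small square keys alone, and do not lift or shift the pot, bottle, jar or carton.

Things in the scene. Friction and masses are not known exactly. Their poses are not given: they have to be found in the camera images.
- scale: White counting scale, 280 (x) by 340 mm (y), fixed. Origin: centre of its underside, on the counter; x runs from its front edge (robot side) to the back, z up. On the grey front panel, 50 mm high, four white keys stand in a row along y, 102 mm in front of the origin, at y = -99, -33, 33, 99 mm, in any order. Steel pan 170 x 260 mm behind, centred at x = 45 mm, top 72 mm above the counter.
- bar_key_top (a point): Centre of the top face of the long bar key (the zero key): 50 mm wide along the scale's y, 20 mm deep, the only long key. The point moves with the key. 10 mm above the panel when up, 4 mm when fully in.
- bar_key (a joint): Travel of the bar key straight down, m: 0 up, 0.006 fully in. Sprung: about 1 N to start, 4 N fully in; comes back up by itself.
- round_key_top (a point): Centre of the top face of the round key (the count key), 30 mm diameter, the only round key. The point moves with the key. 10 mm above the panel when out, 4 mm when fully in.
- round_key (a joint): Travel of the round key straight down, m: 0 out, 0.006 fully in. It needs about 2.5 N, has no spring and stays where it is left, so pressed fully in it stays in. All keys have soft white caps that give 1 mm per 5 N; never push over 40 N.
- pot: Empty white plastic counting pot, 60 mm across the rim, 45 mm high, open at the top, standing loose on the scale's pan. Origin at the centre of its underside.
- bottle: White tablet bottle, 56 mm diameter, 105 mm high, standing loose on the counter beside the scale's left (+y) end. Origin at the centre of its underside.
- jar: Squat white ointment jar with a black lid, 72 mm diameter, 65 mm high, loose on the counter beside the scale's right (-y) end. Origin at the centre of its underside.
- carton: Plain white carton, 55 x 125 x 35 mm high, lying loose on the counter beside the left (+y) end of the scale, nearer the robot than the bottle. Origin at the centre of its underside.
- square_key1_top (a point): Centre of the top face of a small square key, 18 x 18 mm (one of two alike, to be left alone), 10 mm above the panel.
- square_key1 (a joint): Travel of this square key straight down, m: 0 up, 0.006 fully in; sprung like the bar key.
- square_key2_top (a point): Centre of the top face of a small square key, 18 x 18 mm (one of two alike, to be left alone), 10 mm above the panel.
- square_key2 (a joint): Travel of this square key straight down, m: 0 up, 0.006 fully in; sprung like the bar key.
Not all that is in view belongs to the job. Leave any green or purple look-alike of the pot alone.

How it is judged (in metres and radians):
On the way, in this order (a step that is already met when the one before it is completed fails the run):
1. the bar key is pressed in (at least 4.5 mm) while the round key is still out (value of joint bar_key above 0.0045 m and value of joint round_key below 0.002 m), for 0.04 s.
2. the bar key has come up again, the round key still out (value of joint bar_key below 0.0015 m and value of joint round_key below 0.002 m), for 0.04 s.
3. the round key is pressed in (at least 4.5 mm) with the bar key up (value of joint round_key above 0.0045 m and value of joint bar_key below 0.0015 m), for 0.04 s.
At the end, for the whole second after the job is handed in: The round key is in (at least 4.5 mm of its 6 mm), the bar key and both square keys are up (within 1.5 mm), the pot stands upright and still on the pan, and pot, bottle, jar and carton are within 10 mm of where they began (all of step 3 and value of joint each of square_key1, square_key2 below 0.0015 m and z of pot in the frame of scale above 0.068 m and linear speed of pot below 0.02 m/s and angle between pot's own z axis and vertical below 0.1 rad and distance of each of pot, bottle, jar, carton from where it was at the start of the episode below 0.01 m); the robot touches nothing.
It fails at once if a square key is pressed by more than 2 mm or pushed with more than 2 N (value of joint any of square_key1, square_key2 above 0.002 m or contact force between the fingers and square_key1_mount above 2 N or contact force between the fingers and square_key2_mount above 2 N).
It fails at once if the pot, bottle, jar or carton is moved by more than 10 mm (distance of any of pot, bottle, jar, carton from where it was at the start of the episode above 0.01 m).
It fails at once if a key or the scale is pushed with more than 40 N (contact force between the fingers and bar_key_mount above 40 N or contact force between the fingers and round_key_mount above 40 N or contact force between the fingers and scale above 40 N).
It also fails if it takes over 40 s, if anything falls off the work surface, if the arm or the gripper's body presses on something with over 40 N, if the wrist force passes 120 N, or if a joint passes its speed limit or range.

## Working session

There is one attempt and no reset: what is moved stays moved. The work goes in short steps, Python scripts to look and compute and a shell command to move; the robot and the scene stay as the last step left them, time stands still between calls to the robot, and variables do not carry over. Pictures are saved under pics/ and viewed, at most 10 in all, crops included, and the job is handed in when it is done.

```bash
mkdir -p pics; python3 - <<'E'
from rig import *
import cv2,numpy as np
s=sense();print(s)
a=capture("scene");b=capture("side");c=capture("wrist")
for n,i in zip(("scene","side","wrist"),(a,b,c)): cv2.imwrite(f"pics/{n}0.png",i)
cv2.imwrite("pics/all0.png",cv2.resize(np.hstack([a,b]),(800,300)))
for n in("scene","side","wrist"):print(camera_model(n))
E
```

```text
{'time_s': 0.0, 'joints': array([-2.23401515e-01,  3.13441737e-01,  1.49845783e+00,  1.38463866e-05,
        1.33098711e+00, -2.23387353e-01]), 'dq': array([-0.00053025,  0.00039276,  0.00122685, -0.00057079, -0.000695  ,
       -0.00114596]), 'tau': array([-5.78409599e-04, -4.12261176e+01, -2.59742296e+01, -3.58453699e-04,
        4.11797926e-03, -1.23038126e-05]), 'eef_pos': array([5.24694216e+02, 6.05219034e-02, 1.95231522e+02]), 'ee_rot': array([-5.51078410e-04,  7.07112806e-01,  7.07100460e-01, -3.39092304e-04]), 'force': array([-0.27217103,  0.97244468,  0.02433368]), 'wrist_torque': array([-0.00758047, -0.03356518,  0.0292204 ]), 'grip_force': 0.0, 'grip_width': 1.0004841411112095}
{'fx': 416.19876599548905, 'fy': 416.19876599548905, 'cx': 254.49756646889452, 'cy': 193.97157384185581, 'k1': -0.007781957158978365, 'world_from_camera': array([[-2.51928974e-01, -5.72741623e-01,  7.80063347e-01,
         1.34745781e+03],
       [ 9.67541054e-01, -1.32490583e-01,  2.15198874e-01,
         2.53550845e+02],
       [-1.99023050e-02,  8.08958144e-01,  5.87529250e-01,
         5.9898898
[... 373 characters left out ...]
6.02955285e-01,
         5.54617550e+02],
       [ 1.94319021e-02,  6.89397302e-01,  7.24122752e-01,
         6.88698944e+02],
       [ 0.00000000e+00,  0.00000000e+00,  0.00000000e+00,
         1.00000000e+00]])}
{'fx': 325.7847270828065, 'fy': 325.7847270828065, 'cx': 250.74410614866972, 'cy': 193.97061170422387, 'k1': 0.015492702073131968, 'T_tool_cam': array([[-7.24857665e-04,  9.64748135e-01,  2.63173915e-01,
         6.83790333e+01],
       [ 9.99999685e-01,  7.84591778e-04, -1.21881449e-04,
        -3.77463360e-02],
       [-3.24068991e-04,  2.63173744e-01, -9.64748400e-01,
        -1.78437380e+02],
       [ 0.00000000e+00,  0.00000000e+00,  0.00000000e+00,
         1.00000000e+00]])}
```

View pics/scene0.png

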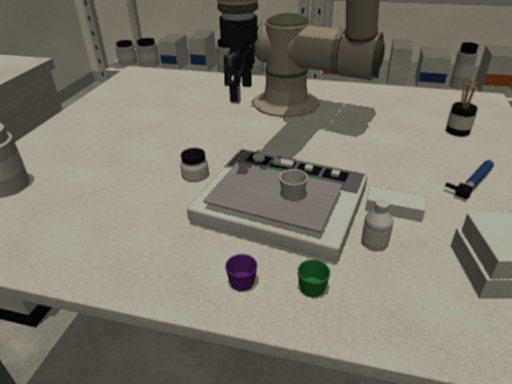

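View pics/wrist0.png

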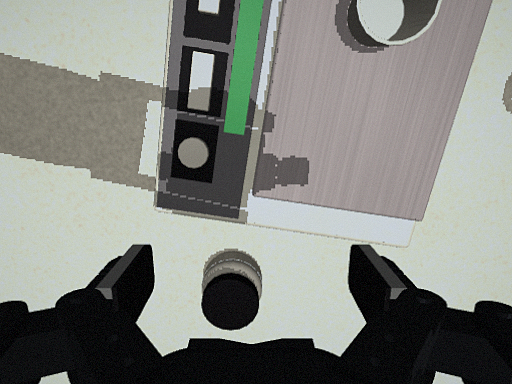

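The wrist view shows the round key at (193,153) and the bar key at (200,81). One square key is at (208,3), and the pot and jar are clear of the row. In the scene view the row runs round, bar, square, square, from the jar side. Next I'll measure the two keys.

```bash
cat > h.py <<'E'
import numpy as np,cv2
from scipy.spatial.transform import Rotation as R
def pose(s):
    T=np.eye(4);q=s["ee_rot"];T[:3,:3]=R.from_quat([q[1],q[2],q[3],q[0]]).as_matrix();T[:3,3]=s["eef_pos"];return T
def ray(m,px,W):
    K=np.array([[m["fx"],0,m["cx"]],[0,m["fy"],m["cy"]],[0,0,1]])
    u=cv2.undistortPoints(np.array([[px]],float),K,np.array([m["k1"],0,0,0,0]))[0,0]
    return W[:3,3],W[:3,:3]@np.array([u[0],-u[1],-1])
def onz(m,px,W,z):
    o,d=ray(m,px,W);return o+d*(z-o[2])/d[2]
def blobs(im,roi,t):
    x0,y0,x1,y1=roi;g=cv2.cvtColor(im,cv2.COLOR_BGR2GRAY)[y0:y1,x0:x1]
    n,l,st,c=cv2.connectedComponentsWithStats((g>t).astype(np.uint8))
    return [(c[i]+[x0,y0],st[i],cv2.minAreaRect(np.argwhere(l==i)[:,::-1].astype(np.float32)+np.float32([x0,y0]))) for i in range(1,n) if st[i,4]>60]
E
python3 - <<'E'
from h import *
from rig import *
s=sense();m=camera_model("wrist");W=pose(s)@m["T_tool_cam"]
im=cv2.imread("pics/wrist0.png")
for roi in[(176,128,214,178),(186,50,222,112)]:
    for c,st,r in blobs(im,roi,100):
        print(c,st,r,onz(m,r[0],W,60).round(1),[onz(m,p,W,60)[:2].round(1) for p in cv2.boxPoints(r)])
E
```

```text
[192.44797688 152.37138728] [  2  10  30  30 692] ((192.4000244140625, 152.30003356933594), (29.516094207763672, 28.174455642700195), 63.43495178222656) [468.4  24.5  60. ] [array([450.4,  31.1]), array([475. ,  43.1]), array([486.7,  17.8]), array([461.6,   5.4])]
[200.23770492  80.02295082] [   2    1   26   60 1220] ((200.3564453125, 80.4356460571289), (21.890817642211914, 57.712158203125), 5.710593223571777) [478.9  90.   60. ] [array([465. ,  65.7]), array([472.8, 114.9]), array([492.1, 113.2]), array([485.2,  63.8])]
```

```bash
python3 -m crank '[[[0.6,-0.31,0.4,0,0,0,0],[0.6,-0.31,0.4,0,0,0,0],[0.6,-0.31,0.4,0,0,0,0],[0.6,-0.31,0.4,0,0,0,0],[0.6,-0.3,0.4,0,0,0,0],[0.6,-0.3,0.4,0,0,0,0],[0,0,0.4,0,0,0,0],[0,0,0,0,0,0,0]]]' 20
python3 - <<'E'
from h import *
from rig import *
s=sense();im=capture("wrist");cv2.imwrite("pics/wrist1.png",im);print(s["eef_pos"],s["force"],s["grip_width"])
a=capture("scene");b=capture("side")
cv2.imwrite("pics/s1.png",b);cv2.imwrite("pics/scene1.png",a)
E
```

```text
time_s: 0.95
eef_pos: [478.4, 90.0, 124.6]
ee_rot: [-0.001, 0.707, 0.707, -0.001]
force: [-0.2, 0.5, 0.4]
grip_width: 0.0
grip_force: 0.0
[478.41886576  89.97849913 124.55106855] [-0.18297713  0.48452659  0.4295333 ] 1.945307706460782e-05
```

View pics/wrist1.png

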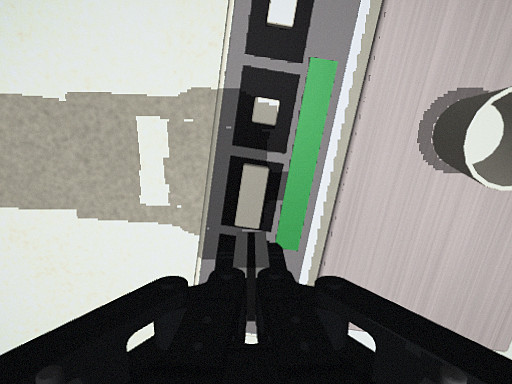

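View pics/s1.png

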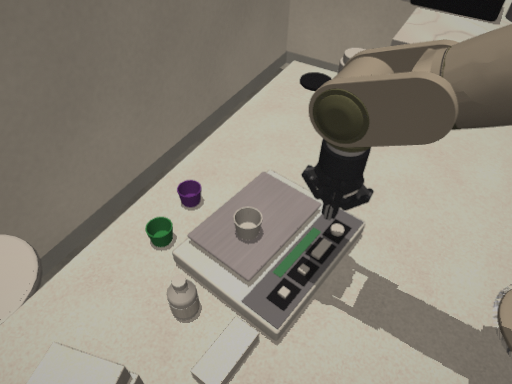

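The wrist view shows the bar key at (253,196), just beyond the shut fingertips at (255,235). The side view shows the bar key at (322,248), the round key at (337,229) and the square keys at (303,269) and (284,293). I'll check the positions from both views.

```bash
python3 - <<'E'
from h import *
from rig import *
s=sense();m=camera_model("wrist");W=pose(s)@m["T_tool_cam"]
im=cv2.imread("pics/wrist1.png")
for roi in[(236,160,272,231),(250,92,282,130)]:
    for c,st,r in blobs(im,roi,100): print("w",r,onz(m,r[0],W,60).round(1))
m=camera_model("side");W=m["world_from_camera"];im=cv2.imread("pics/s1.png")
for roi in[(308,234,337,262),(328,219,346,238)]:
    for c,st,r in blobs(im,roi,100): print("s",c,st,r,onz(m,r[0],W,60).round(1))
E
```

```text
w ((250.79730224609375, 196.21620178222656), (25.31744384765625, 61.97842025756836), 9.462321281433105) [479.7  89.3  60. ]
w ((265.2567443847656, 110.45945739746094), (24.988645553588867, 25.153043746948242), 9.462323188781738) [490.2 154.   60. ]
s [320.98795181 247.92168675] [  4   5  20  19 166] ((321.5000305175781, 247.50003051757812), (8.485280990600586, 21.21320343017578), 45.0) [476.2  88.3  60. ]
s [337.35833333 228.40833333] [  3   4  14  12 120] ((337.3000183105469, 228.4000244140625), (13.416406631469727, 10.28591251373291), 26.56505012512207) [466.7  23.3  60. ]
```

```bash
python3 -m crank '[[[0,0,0.6,0,0,0,0],[0,0,0.6,0,0,0,0],[0,0,0.6,0,0,0,0],[0,0,0.4,0,0,0,0],[0,0,0.2,0,0,0,0],[0,0,0.1,0,0,0,0],[0,0,0.1,0,0,0,0],[0,0,0,0,0,0,0]]]'
```

```text
time_s: 1.9
eef_pos: [479.1, 89.9, 60.9]
ee_rot: [0.0, 0.707, 0.707, 0.0]
force: [-0.1, 0.1, 0.3]
grip_width: 0.003
grip_force: 0.0
```

```bash
python3 -m crank '[[[0,0,0.04,0,0,0,0],[0,0,0.04,0,0,0,0],[0,0,0.04,0,0,0,0],[0,0,0,0,0,0,0],[0,0,0,0,0,0,0],[0,0,0,0,0,0,0],[0,0,0,0,0,0,0],[0,0,0,0,0,0,0]]]'
```

```text
time_s: 2.7
eef_pos: [479.0, 90.0, 57.8]
ee_rot: [-0.0, 0.707, 0.707, 0.0]
force: [-0.5, 0.3, 0.5]
grip_width: -0.0
grip_force: 0.0
```

```bash
python3 -m crank '[[[0,0,0.04,0,0,0,0],[0,0,0.04,0,0,0,0],[0,0,0.04,0,0,0,0],[0,0,0,0,0,0,0],[0,0,0,0,0,0,0],[0,0,0,0,0,0,0],[0,0,0,0,0,0,0],[0,0,0,0,0,0,0]]]'
```

```text
time_s: 3.5
eef_pos: [479.0, 90.0, 54.8]
ee_rot: [0.0, 0.707, 0.707, 0.0]
force: [-0.3, -0.6, -0.7]
grip_width: 0.001
grip_force: 0.0
```

```bash
python3 -m crank '[[[0,0,0.03,0,0,0,0],[0,0,0.03,0,0,0,0],[0,0,0,0,0,0,0],[0,0,0,0,0,0,0],[0,0,0,0,0,0,0],[0,0,0,0,0,0,0],[0,0,0,0,0,0,0],[0,0,0,0,0,0,0]]]'
```

```text
time_s: 4.3
eef_pos: [479.0, 90.0, 53.3]
ee_rot: [0.0, 0.707, 0.707, 0.0]
force: [0.4, 0.2, -1.0]
grip_width: 0.007
grip_force: 0.0
```

```bash
python3 - <<'E'
from h import *
from rig import *
F=[]
for i in range(4):
    im=capture("wrist");F.append(sense()["force"][2])
print(F,sense()["eef_pos"]);b=capture("side")
cv2.imwrite("pics/p2.png",np.hstack([cv2.resize(im[120:300,170:350],(400,400)),cv2.resize(b[190:290,270:370],(400,400))]))
E
```

```text
[np.float64(-0.209911162079555), np.float64(-0.5374850343883494), np.float64(-0.051840731436705784), np.float64(0.6090740278886775)] [478.97460329  89.99679989  53.26726558]
```

View pics/p2.png

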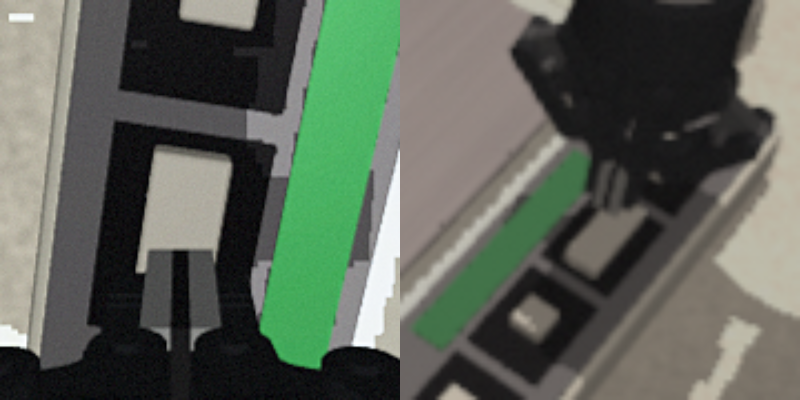

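Left crop: the fingertips end at about (180,250), covering the lower part of the bar key. Right crop: the tip is near (612,208), at the far end of the bar. There's no contact force yet, so I'll triangulate the key and the tip.

```bash
python3 - <<'E'
from h import *
from rig import *
def tri(o1,d1,o2,d2):
    A=np.stack([d1,-d2],1);t=np.linalg.lstsq(A,o2-o1,rcond=None)[0]
    p,q=o1+d1*t[0],o2+d2*t[1];return ((p+q)/2).round(1),np.linalg.norm(p-q).round(1)
s=sense();mw=camera_model("wrist");ms=camera_model("side");W=pose(s)@mw["T_tool_cam"];S=ms["world_from_camera"]
print("tip",tri(*ray(mw,(251,232.6),W),*ray(ms,(323.5,242),S)))
s1=dict(s);s1["eef_pos"]=np.array([478.4,90,124.6]);W1=pose(s1)@mw["T_tool_cam"]
print("bar",tri(*ray(mw,(251,196.2),W1),*ray(ms,(321.5,247.5),S)))
print("round",tri(*ray(mw,(192.4,152.3),pose(dict(s,eef_pos=np.array([524.7,0,195.2])))@mw["T_tool_cam"]),*ray(ms,(337.3,228.4),S)))
sc=camera_model("scene");C=sc["world_from_camera"]
def proj(m,W,p):
    c=np.linalg.inv(W)@np.append(p,1);u=np.array([c[0],-c[1]])/-c[2];u=u*(1+m["k1"]*(u@u));return (u*[m["fx"],m["fy"]]+[m["cx"],m["cy"]]).round(1)
for x in(0,11,-11):
  p=s["eef_pos"]+[0,x,0];print(x,"w",proj(mw,W,p),"side",proj(ms,S,p),"scene",proj(sc,C,p))
print("pan/round in scene",proj(sc,C,[468,24,60]),proj(sc,C,[479,90,60]))
a=capture("scene");b=capture("side");im=capture("wrist");cv2.imwrite("pics/w3.png",im)
z=lambda i,u,v:cv2.resize(i[v-25:v+25,u-25:u+25],(400,400),interpolation=cv2.INTER_CUBIC)
cv2.imwrite("pics/p3.png",np.clip(np.hstack([z(b,322,240),z(a,286,160)])*1.6,0,255))
E
```

```text
tip (array([475.9, 101. ,  94.1]), np.float64(7.2))
bar (array([477.2,  90.4,  62. ]), np.float64(2.9))
round (array([467.6,  24.1,  60.2]), np.float64(2.1))
0 w [250.8 226.5] side [319.5 249.4] scene [283.2 162.7]
11 w [250.8 208.6] side [317.3 253.1] scene [287.6 163.2]
-11 w [250.8 244. ] side [321.5 245.7] scene [278.9 162.2]
pan/round in scene [258.5 155.2] [283.3 160.4][ WARN:0@2.636] global loadsave.cpp:1063 imwrite_ Unsupported depth image for selected encoder is fallbacked to CV_8U.
```

View pics/p3.png

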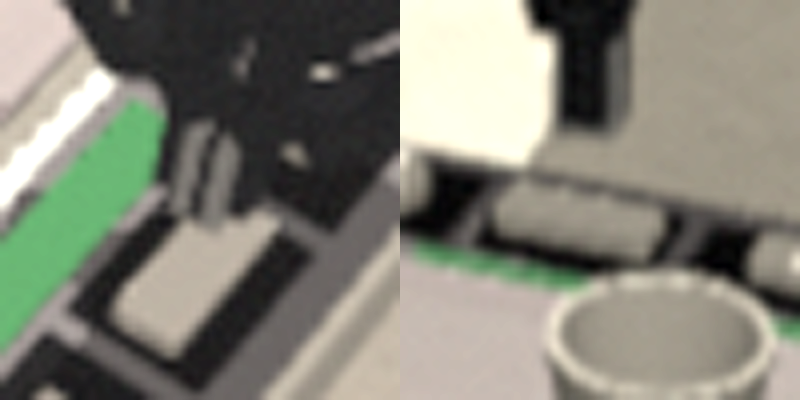

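The side and scene views put the real fingertips about 35 mm above the reported TCP, roughly z = 90, while the key tops triangulate to 60 to 62. That fits the missing contact force. I'll descend further, watching the force.

```bash
python3 -m crank '[[[0,0,0.2,0,0,0,0],[0,0,0.2,0,0,0,0],[0,0,0.2,0,0,0,0],[0,0,0.1,0,0,0,0],[0,0,0.1,0,0,0,0],[0,0,0,0,0,0,0],[0,0,0,0,0,0,0],[0,0,0,0,0,0,0]]]'
python3 - <<'E'
from h import *
from rig import *
F=[];
for i in range(3): im=capture("wrist");F.append(sense()["force"].round(2))
a=capture("scene");b=capture("side")
print(F)
z=lambda i,u,v:cv2.resize(i[v-25:v+25,u-25:u+25],(400,400),interpolation=cv2.INTER_CUBIC)
cv2.imwrite("pics/p4.png",np.clip(np.hstack([z(b,322,240),z(a,286,155)])*1.6,0,255).astype(np.uint8))
E
```

```text
time_s: 5.5
eef_pos: [479.1, 90.0, 33.4]
ee_rot: [0.0, 0.707, 0.707, 0.0]
force: [-0.6, 0.2, 0.1]
grip_width: 0.003
grip_force: 0.0
[array([-1.14, -0.43, -0.6 ]), array([ 0.72, -0.49, -0.68]), array([-0.03, -0.14, -0.3 ])]
```

View pics/p4.png

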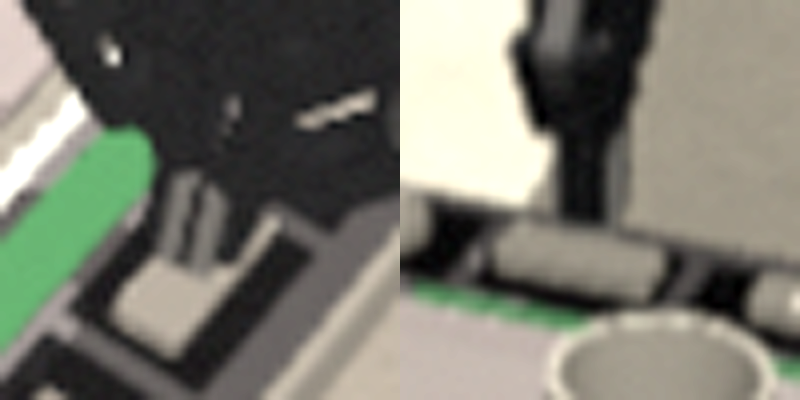

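The fingertips are now about 10 mm above the bar: side crop tip at (190,268), scene crop tip at (585,222). I'll lower in small steps.

```bash
python3 -m crank '[[[0,0,0.1,0,0,0,0],[0,0,0.1,0,0,0,0],[0,0,0.05,0,0,0,0],[0,0,0,0,0,0,0],[0,0,0,0,0,0,0],[0,0,0,0,0,0,0],[0,0,0,0,0,0,0],[0,0,0,0,0,0,0]]]'
```

```text
time_s: 6.55
eef_pos: [479.1, 90.0, 27.1]
ee_rot: [0.0, 0.707, 0.707, 0.0]
force: [0.5, -0.3, -0.3]
grip_width: -0.001
grip_force: 0.0
```

```bash
python3 -m crank '[[[0,0,0.04,0,0,0,0],[0,0,0.04,0,0,0,0],[0,0,0.04,0,0,0,0],[0,0,0,0,0,0,0],[0,0,0,0,0,0,0],[0,0,0,0,0,0,0],[0,0,0,0,0,0,0],[0,0,0,0,0,0,0]]]'
```

```text
time_s: 7.35
eef_pos: [479.0, 90.0, 24.1]
ee_rot: [-0.0, 0.707, 0.707, -0.0]
force: [-0.7, -0.2, 1.3]
grip_width: 0.003
grip_force: 0.4
```

```bash
python3 -m crank '[[[0,0,0.04,0,0,0,0],[0,0,0.04,0,0,0,0],[0,0,0,0,0,0,0],[0,0,0,0,0,0,0],[0,0,0,0,0,0,0],[0,0,0,0,0,0,0],[0,0,0,0,0,0,0],[0,0,0,0,0,0,0]]]'
```

```text
time_s: 8.15
eef_pos: [479.0, 90.0, 22.1]
ee_rot: [0.0, 0.707, 0.707, 0.0]
force: [0.6, 0.8, 1.7]
grip_width: -0.001
grip_force: 0.8
```

Contact starts at a reported z of about 24.

```bash
python3 -m crank '[[[0,0,0.04,0,0,0,0],[0,0,0.04,0,0,0,0],[0,0,0,0,0,0,0],[0,0,0,0,0,0,0],[0,0,0,0,0,0,0],[0,0,0,0,0,0,0],[0,0,0,0,0,0,0],[0,0,0,0,0,0,0]]]'
```

```text
time_s: 8.95
eef_pos: [479.1, 90.0, 20.1]
ee_rot: [0.0, 0.707, 0.707, 0.0]
force: [-0.5, 0.5, 2.8]
grip_width: -0.004
grip_force: 1.3
```

```bash
python3 -m crank '[[[0,0,0.04,0,0,0,0],[0,0,0.04,0,0,0,0],[0,0,0,0,0,0,0],[0,0,0,0,0,0,0],[0,0,0,0,0,0,0],[0,0,0,0,0,0,0],[0,0,0,0,0,0,0],[0,0,0,0,0,0,0]]]'
```

```text
time_s: 9.75
eef_pos: [479.0, 90.0, 18.1]
ee_rot: [0.0, 0.707, 0.707, 0.0]
force: [-0.2, 0.3, 3.3]
grip_width: 0.004
grip_force: 1.7
```

```bash
python3 -m crank '[[[0,0,0.04,0,0,0,0],[0,0,0.03,0,0,0,0],[0,0,0,0,0,0,0],[0,0,0,0,0,0,0],[0,0,0,0,0,0,0],[0,0,0,0,0,0,0],[0,0,0,0,0,0,0],[0,0,0,0,0,0,0]]]'
```

```text
time_s: 10.55
eef_pos: [479.1, 90.0, 16.6]
ee_rot: [0.0, 0.707, 0.707, 0.0]
force: [-1.7, 0.5, 8.6]
grip_width: 0.003
grip_force: 4.4
```

The force jumped to 8.6 N, so the bar key is fully in. I'll lift 35 mm and move over the round key at (468, 24).

```bash
python3 -m crank '[[[0,0,-0.3,0,0,0,0],[0,0,-0.6,0,0,0,0],[0,0,-0.5,0,0,0,0],[0,0,0,0,0,0,0],[-0.66,-0.11,0,0,0,0,0],[-0.66,-0.11,0,0,0,0,0],[-0.66,-0.11,0,0,0,0,0],[-0.66,-0.11,0,0,0,0,0]]]'
python3 - <<'E'
from h import *
from rig import *
capture("scene");a=capture("scene");b=capture("side");im=capture("wrist");s=sense();print(s["eef_pos"].round(1),s["force"].round(1))
z=lambda i,u,v,w,o:cv2.resize(i[v-w:v+w,u-w:u+w],(o,o),interpolation=cv2.INTER_CUBIC)
cv2.imwrite("pics/p5.png",np.clip(np.hstack([z(b,330,235,32,400),z(im,250,190,100,400)])*1.4,0,255).astype(np.uint8))
E
```

```text
time_s: 11.35
eef_pos: [467.3, 23.4, 50.4]
ee_rot: [-0.001, 0.707, 0.707, -0.0]
force: [0.1, -0.4, -0.2]
grip_width: 0.002
grip_force: 0.0
[467.7  24.2  50.8] [-0.2 -0.   0.4]
```

View pics/p5.png

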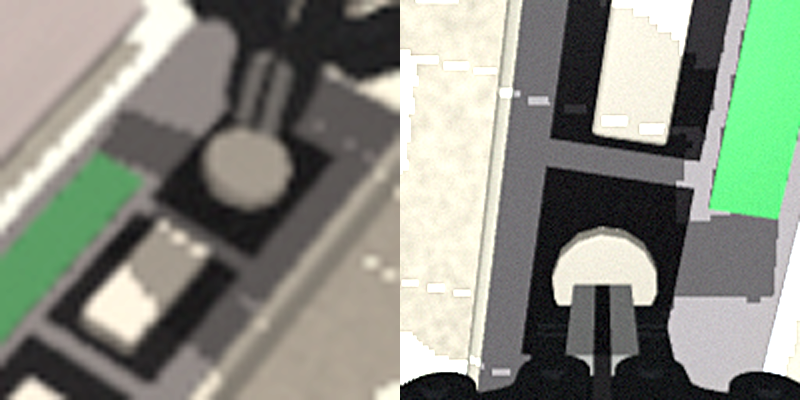

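The tip is centred above the round key: side crop (265,125) over the cap at (245,168), wrist crop (603,290) over the cap. The bar is up again. I'll descend.

```bash
python3 -m crank '[[[0,0,0.3,0,0,0,0],[0,0,0.3,0,0,0,0],[0,0,0.2,0,0,0,0],[0,0,0.1,0,0,0,0],[0,0,0.1,0,0,0,0],[0,0,0,0,0,0,0],[0,0,0,0,0,0,0],[0,0,0,0,0,0,0]]]'
```

```text
time_s: 12.35
eef_pos: [468.1, 24.0, 26.5]
ee_rot: [0.0, 0.707, 0.707, 0.0]
force: [-0.5, 0.1, -0.4]
grip_width: 0.003
grip_force: 0.0
```

```bash
python3 -m crank '[[[0,0,0.04,0,0,0,0],[0,0,0.04,0,0,0,0],[0,0,0.04,0,0,0,0],[0,0,0.04,0,0,0,0],[0,0,0,0,0,0,0],[0,0,0,0,0,0,0],[0,0,0,0,0,0,0],[0,0,0,0,0,0,0]]]'
```

```text
time_s: 13.15
eef_pos: [468.1, 24.0, 22.3]
ee_rot: [0.0, 0.707, 0.707, 0.0]
force: [-0.5, -0.4, 1.2]
grip_width: -0.002
grip_force: 0.7
```

```bash
python3 -m crank '[[[0,0,0.04,0,0,0,0],[0,0,0.04,0,0,0,0],[0,0,0.02,0,0,0,0],[0,0,0,0,0,0,0],[0,0,0,0,0,0,0],[0,0,0,0,0,0,0],[0,0,0,0,0,0,0],[0,0,0,0,0,0,0]]]'
```

```text
time_s: 13.95
eef_pos: [468.0, 24.0, 19.8]
ee_rot: [0.0, 0.707, 0.707, 0.0]
force: [1.5, 0.2, 1.9]
grip_width: -0.001
grip_force: 0.7
```

```bash
python3 -m crank '[[[0,0,0.04,0,0,0,0],[0,0,0.04,0,0,0,0],[0,0,0,0,0,0,0],[0,0,0,0,0,0,0],[0,0,0,0,0,0,0],[0,0,0,0,0,0,0],[0,0,0,0,0,0,0],[0,0,0,0,0,0,0]]]'
```

```text
time_s: 14.75
eef_pos: [468.1, 24.0, 17.8]
ee_rot: [0.0, 0.707, 0.707, 0.0]
force: [-0.2, -0.3, 4.1]
grip_width: 0.001
grip_force: 1.7
```

```bash
python3 -m crank '[[[0,0,0.04,0,0,0,0],[0,0,0.03,0,0,0,0],[0,0,0,0,0,0,0],[0,0,0,0,0,0,0],[0,0,0,0,0,0,0],[0,0,0,0,0,0,0],[0,0,0,0,0,0,0],[0,0,0,0,0,0,0]]]'
```

```text
time_s: 15.55
eef_pos: [468.1, 24.0, 16.5]
ee_rot: [0.0, 0.707, 0.707, 0.0]
force: [-1.5, -0.1, 9.9]
grip_width: 0.001
grip_force: 4.9
```

The force reads 9.9 N, so the round key has bottomed. I'll draw back and look.

```bash
python3 -m crank '[[[0,0,-0.2,0,0,0,0],[0,0,-0.6,0,0,0,0],[0,0,-1,0,0,0,0],[0,0,-1,0,0,0,0],[0,0,-1,0,0,0,0],[0,0,-1,0,0,0,0],[0,0,0,0,0,0,0],[0,0,0,0,0,0,0]]]'
python3 - <<'E'
from h import *
from rig import *
a=capture("scene");b=capture("side");s=sense();print(s["eef_pos"].round(1),s["force"].round(1))
z=lambda i,u,v,w,o:cv2.resize(i[v-w:v+w,u-w:u+w],(o,o),interpolation=cv2.INTER_CUBIC)
cv2.imwrite("pics/p6.png",np.clip(np.hstack([z(b,310,250,60,400),z(a,290,175,60,400)])*1.4,0,255).astype(np.uint8))
E
```

```text
time_s: 16.35
eef_pos: [467.6, 24.1, 135.6]
ee_rot: [-0.0, 0.707, 0.707, -0.0]
force: [-0.4, 1.0, -0.4]
grip_width: -0.0
grip_force: 0.0
[467.3  24.1 134.9] [-1.2  0.2 -0.2]
```

View pics/p6.png

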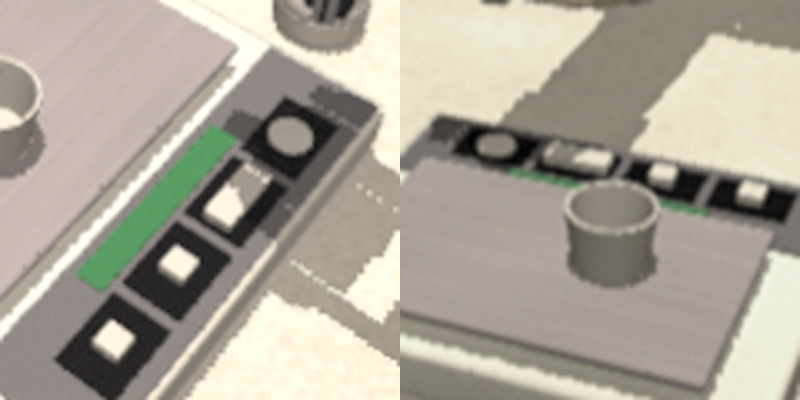

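The round key sits low, at (290,135) in the side crop and (495,145) in the scene crop. The bar and square keys are up, and the pot still stands upright on the pan.

```bash
python3 -c "
from rig import *
print(finish_job())"
```

```text
the job is handed in; nothing more can be done
None
```

The job is handed in but returned no verdict: the bar key went fully in (8.6 N) and came back up, then the round key was pressed fully in (9.9 N) and stayed in, with the square keys up and the pot standing on the pan in the last pictures.

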